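# Sort the tagged frame clips and hold the case cover open

### The arm

A 6-joint arm with a two-finger parallel gripper is mounted at the origin on a cart in front of the work surface, level with it; the furniture and walls round the work are solid. World frame = base frame: x ahead of the robot, y to its left, z up, the work surface at z = 0. Lengths are in m, angles in degrees, forces in N, time in s.
With the tool pointing down it reaches from about 0.375 to 0.9 m from the base axis. Payload 3.1 kg.
Tool frame: the origin (TCP) lies on the centre line of the jaws, within the pads' length; the fingertips stand 17 mm ahead of it and the grasp point (between the pads) lies 2 mm behind it; z points along the fingers, y is the line along which they close (so a half turn about z gives the same grasp; the last joint's range is limited). The gripper opens to 87 mm and grips with 3 to 60 N. Pads are 19 mm wide; open, the fingers measure 117 mm over their backs; the gripper's body (75 mm by 190 mm) begins 51 mm behind the grasp point.
Start: joints at [57.84, 30.224, 82.088, -0, 67.689, -10.227], TCP at [0.233, 0.58, 0.24] pointing down, gripper open.
Joint ranges: [-176.69, 176.69], [-43.24, 126.21], [12.49, 139.97], [-82, 262], [0, 151.66], [-163.58, 163.58]. Speed limits (degrees/s): [159.86, 159.86, 180, 180, 180, 180].

### API

Orientations are given as a 3x3 rotation matrix whose columns are the frame's x, y, z axes.
In Python, from rig import bot, imaging, finder gives the robot as it stands. The module is installed in compiled form; this text tells all that it offers.
- The arm moves only by the tool play_rows, never from a script. Its argument "motion" is a list that holds one entry, the list of rows, each a list of 6 numbers: the shift along the tool's x, y, z in a scale on which 1.0 is 0.8 m, then the turn, a rotation vector about the tool's x, y, z in parts of the range, where 1.0 means 180 degrees. In form: [[[dx, dy, dz, wx, wy, wz], ...]]. A call has 1 to 8 rows; each row is the pose to reach, as a shift and turn from the pose commanded when the call began, along the tool's axes at that moment; what a row does not reach only later rows make up. A row lasts 1/12 s, in which the tool goes at most 41.7 mm and 7.16 degrees, less where a joint would pass 70% of its speed; a pose out of reach is approached as far as the arm can. A shift or turn number past 1, either way, is cut back to 1. A call with a gripper value outside its range is refused whole. "fingers" is the finger opening in m, from 0 to 0.087, set as the call begins (left out, the last holds). The fingers move at their own pace and stop on an object; the grip force is fixed at half the most. Time passes only in rows, so rows that repeat a pose let the fingers close. It gives the time, the measured TCP pose, the force, the opening and the grip force at its end, in the units of the state.
- bot.read_state(): the state, without advancing time (a new reading comes with each control period).
- imaging.capture(name): name is "scene" or "top" or "wrist"; returns a dict with "frame" (384x512x3 uint8, red, green, blue), "camera_matrix" (3x3 intrinsics, pixels), "k1" (the pictures are not rectified: a ray, as slopes to the right and down, at radius r is drawn at 1 + k1 r^2 times it, then the intrinsics apply), "R" (3x3) and "t" (3): a world point X has camera coordinates R X + t. Camera axes: x right, y down, z forward; pixel columns grow to the right and rows downward; lengths in m; the calibration is good to about 2 mm. A picture is of the moment at which its call begins. There is no depth.
- bot.hand_in(): hands the job in; it is judged then, once.
Trained networks look in the newest picture that a camera, given by its name, has taken for a name from the list of things; names that differ only in an ending like _2 or _b are one class to them, and where a whole thing is asked for, a point or a joint stands for the part that bears it (a point fixed in the world has none). Each returns a list of dicts, best first, with "confidence" (0 to 1); they miss things now and then, are a little off and sometimes report something else, mostly with a low value. They report only what shows in the picture. A call takes as long as a camera call. They do not tell look-alikes from the thing itself.
- finder.recognise(camera, name): "at" ([x, y, z] in m, in world coordinates, good to about 4 mm: the middle of the surface that is visible of it).
- finder.outline_of(camera, name): "pixels" (384x512 bool, what is visible of it).
The state is a dict: "time_s": time; "joint_positions": joint angles; "qvel": joint speeds; "tau": joint torques, N m; "position": TCP position; "tcp_rot": TCP orientation; "force": force on the tool from outside, world axes, zero at the start; "moment": the same for the moment, N m; "opening": opening from 0.0 (shut) to 1.0 (fully open); "grasp_force": force on a finger pad.
Only numpy, scipy, OpenCV 4.12 (cv2) and the standard library are available. Lean on these libraries where they do the work, as an engineer would, in place of code of your own. Each camera call takes 0.05 s, during which the arm holds its last target. There are 200 camera calls.

### The job

Put the frame clip with the green tag into the green-marked pass nest and the one with the red tag into the red-marked reject nest, each lying flat in its pocket and let go, while the case stays shut. Then lift the self-closing blue cover of the grey case by its black grip to 60 degrees from shut, so that a colleague can pack the passed clip, and finish while still holding it at that angle; do not let go. Leave the spray bottle, the dropper bottle and the pink marker where they are.

Things in the scene. Friction and masses are not known exactly. Their poses are not given: they have to be found in the camera images.
- clip_green: Loose grey moulded frame clip with a GREEN tag, 66 x 45 x 29 mm, about 60 g. Origin: centre of the underside of the 66 x 45 box; z up. Its barrel (29 mm thick, 29 mm high, lying along y, flat ends 36 mm apart) fills x -33..-4 mm; grip it across the flat ends at x = -18 mm. The flat plate (44 mm wide, 10 mm high) fills x -7..+33 mm and bears the tag (24 x 36 mm) on top.
- clip_red: Loose grey moulded frame clip with a RED tag, otherwise the same as the green-tagged one (same size, origin, axes and grip).
- nest_pass: Grey fixed tray, outside 92 x 70 mm, pocket 78 (x) x 56 (y) mm, floor 3 mm above the table, rim 11 mm above the table. Origin: centre of the underside; long side along x. A clip fits with its x axis along the nest's x axis, either way round, with 6 mm play on each side. GREEN pocket floor and rim flags: the pass nest.
- nest_reject: Grey fixed tray, outside 92 x 70 mm, pocket 78 (x) x 56 (y) mm, floor 3 mm above the table, rim 11 mm above the table. Origin: centre of the underside; long side along x. A clip fits with its x axis along the nest's x axis, either way round, with 6 mm play on each side. RED pocket floor and rim flags: the reject nest.
- case: Grey fixed case, 130 (x) x 140 (y) x 60 mm high, with a blue cover hinged on its far (+x) top edge. Origin: centre of the underside; its -x side faces the robot, turned by up to about 15 degrees.
- cover (a joint): Angle of the blue cover in rad: 0 shut (level), grows as its front edge lifts; 60 degrees = 1.047; stop at 1.4. Weight (about 0.14 kg) and a light spring shut it at once when let go; lifting by the grip takes about 2 N. At either end of the hinge is a small scale disc with ticks at 0, 30, 60 (orange) and 90 degrees.
- cover_grip (a point): Centre of the cover's black grip: bar 30 mm long along the case's y (flat ends), 18 mm thick, 36 mm in front of the cover's edge on a 9 mm stem, 71 mm above the table when shut. Moves with the cover: 164 mm from the hinge line along the cover and 11 mm above its plane. Pinched across its ends by fingers pointing down, it turns between them; the fingers clear the cover to over 60 degrees.
- cover_hinge (a point): Middle of the hinge line, 60 mm above the table and 62 mm behind the case's centre (+x of the case); the line runs along the case's y axis. Does not move.
- lens_spray: Bystander: loose dark grey spray bottle, 37 mm thick, 130 mm high, standing behind the case. Origin: centre of its underside.
- dropper: Bystander: loose white dropper bottle with a blue tip, 30 mm thick, 100 mm high, standing at the back. Origin: centre of its underside.
- marker_pink: Bystander: loose pink marker, 112 x 18 x 20 mm, lying near the robot's edge of the table. Origin: centre of its underside.
There are look-alikes about, which are no part of the job. Leave any yellow look-alike of the clip_red alone.

How it is judged:
By the outcome, as a careful person would: the job done as asked, in the order asked, and still so for the second after the job is handed in, while the arm keeps its last pose, push and grip.
It also fails if it takes over 67 s, if anything falls off the work surface, if the arm or the gripper's body presses on something with over 40 N, if the wrist force passes 120 N, or if a joint passes its speed limit or range.

## Working session

There is one attempt and no reset: what is moved stays moved. The work goes in short steps, Python scripts to look and compute and a tool call to move; the robot and the scene stay as the last step left them, time stands still between calls to the robot, and variables do not carry over. Pictures are saved under pics/ and viewed, at most 12 in all, crops included, and the job is handed in when it is done.

Besides the shell and the picture viewer there is one more tool, called after "Emit:" as name(argument=value, ...) on one line, values as JSON. play_rows: Moves the arm, as the interface text tells. Its arguments: {"type":"object","properties":{"motion":{"type":"array"},"fingers":{"type":"number"}},"required":["motion"]}

```bash
mkdir -p pics; ls; python3 - <<'E'
from rig import bot, imaging, finder
import cv2, numpy as np
s=bot.read_state(); print({k:np.round(v,4).tolist() for k,v in s.items()})
ims=[]
for c in ("top","scene"):
    d=imaging.capture(c); cv2.imwrite(f"pics/{c}0.png",d["frame"][:,:,::-1])
    print(c,np.round(d["camera_matrix"],1).tolist(),d["k1"],np.round(d["R"],3).tolist(),np.round(d["t"],3).tolist())
    for n in ("clip_green","clip_red","nest_pass","nest_reject","case","cover","cover_grip","lens_spray","dropper","marker_pink"):
        print(n,[(np.round(r["at"],3).tolist(),round(r["confidence"],2)) for r in finder.recognise(c,n)])
E
```

```text
pics
{'time_s': 0.0, 'joint_positions': [57.839, 30.2799, 82.1565, -0.0033, 67.69, -10.2281], 'qvel': [-0.0607, -0.0072, -0.0047, -0.0064, -0.0377, 0.0383], 'tau': [-0.0002, -44.0038, -17.6592, 0.0633, 0.0582, -0.0002], 'position': [0.2331, 0.5792, 0.2386], 'tcp_rot': [[-0.9276, 0.3735, -0.0011], [0.3735, 0.9276, -0.0019], [0.0003, -0.0022, -1.0]], 'force': [-0.3779, 0.4494, 0.4525], 'moment': [-0.0371, 0.0363, -0.0175], 'grasp_force': 0.0, 'opening': 0.9979}
top [[481.8, 0.0, 251.9], [0.0, 481.8, 191.4], [0.0, 0.0, 1.0]] -0.17089476102373669 [[-0.009, -1.0, -0.008], [-0.985, 0.011, -0.172], [0.172, 0.007, -0.985]] [-0.208, 0.573, 1.053]
clip_green [([0.439, -0.055, 0.008], 0.75)]
clip_red [([0.436, -0.208, 0.015], 0.94), ([0.816, -0.207, 0.012], 0.89), ([0.378, -0.439, 0.008], 0.56), ([0.438, -0.056, 0.011], 0.5)]
nest_pass [([0.65, -0.108, 0.072], 0.47)]
nest_reject []
case [([0.647, -0.107, 0.066], 0.89)]
cover [([0.656, -0.102, 0.066], 0.82)]
cover_grip [([0.652, -0.107, 0.073], 0.74)]
lens_spray [([0.792, -0.005, 0.081], 0.62)]
dropper []
marker_pink [([0.357, -0.277, 0.016], 0.86)]
scene [[485.3, 0.0, 249.2], [0.0, 485.3, 192.2], [0.0, 0.0, 1.0]] 0.0036792428794541086 [[0.532, -0.846, 0.018], [-0.546, -0.359, -0.757], [0.647, 0.393, -0.654]] [-0.495, 0.286, 0.99]
clip_green [([0.426, -0.063, 0.014], 0.53)]
clip_red [([0.375, -0.44, 0.014], 0.89), ([0.423, -0.213, 0.01], 0.85), ([0.812, -0.205, 0.013], 0.64)]
nest_pass [([0.493, -0.331, 0.005], 0.61)]
nest_reject [([0.604, -0.312, -0.0], 0.76)]
case [([0.632, -0.12, 0.064], 0.94), ([0.425, -0.064, 0.012], 0.3)]
cover [([0.65, -0.107, 0.064], 0.61)]
cover_grip [([0.646, -0.109, 0.068], 0.72)]
lens_spray [([0.789, -0.013, 0.069], 0.79), ([0.605, -0.315, -0.002], 0.59)]
dropper [([0.734, -0.268, 0.04], 0.74)]
marker_pink [([0.355, -0.278, 0.011], 0.59)]
```

View pics/top0.png

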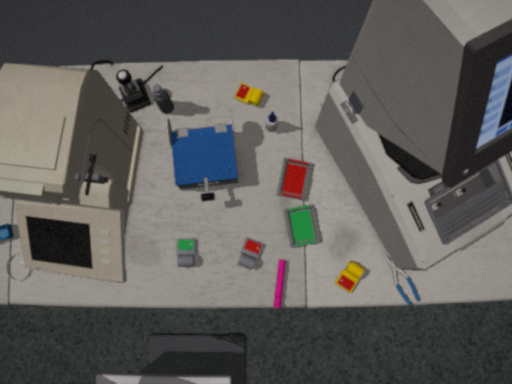

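View pics/scene0.png

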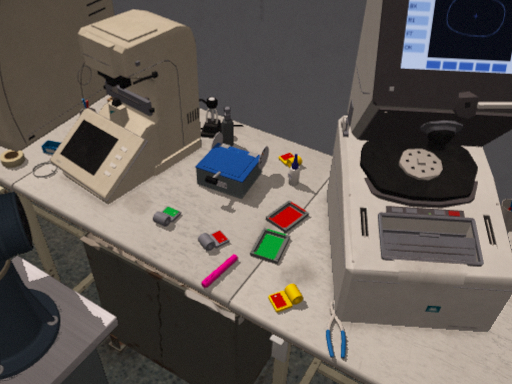

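Candidates in the top picture: the green-tag clip is at (186,252) and the red-tag grey clip is at (251,253). The yellow look-alikes with red tags are at (250,95) and (350,277). The green pocket is at (302,227) and the red one at (295,180). I choose the two grey-bodied clips, and will measure poses and check them in a crop.

```bash
cat > h.py <<'E'
from rig import bot, imaging, finder
import cv2, numpy as np
def toworld(d,px,z):
    K=np.array(d["camera_matrix"]);R=np.array(d["R"]);t=np.array(d["t"])
    D=np.array([d["k1"],0,0,0,0.])
    n=cv2.undistortPoints(np.array(px,float).reshape(-1,1,2),K,D)[:,0]
    r=np.c_[n,np.ones(len(n))]@R; c=-R.T@t
    return (c+r*((z-c[2])/r[:,2])[:,None])[:,:2]
def topix(d,X):
    K=np.array(d["camera_matrix"]);R=np.array(d["R"]);t=np.array(d["t"])
    return cv2.projectPoints(np.array(X,float).reshape(-1,3),cv2.Rodrigues(R)[0],t,K,np.array([d["k1"],0,0,0,0.]))[0][:,0]
def cmask(f,c):
    h=cv2.cvtColor(f,cv2.COLOR_RGB2HSV); H,S,V=[h[...,i].astype(int) for i in range(3)]
    m={"g":(H>50)&(H<75),"r":(H<6)|(H>174),"b":(H>100)&(H<125)}[c]&(S>150)&(V>60)
    return m.astype(np.uint8)
def blobs(d,c,z,amin=40):
    """rects in the world plane z: centre, (long,short) mm, yaw of long axis"""
    m=cmask(d["frame"],c); n,l,st,ce=cv2.connectedComponentsWithStats(m); out=[]
    for i in range(1,n):
        if st[i,4]<amin: continue
        cs=max(cv2.findContours((l==i).astype(np.uint8),cv2.RETR_EXTERNAL,cv2.CHAIN_APPROX_NONE)[0],key=len)
        w=(toworld(d,cs[:,0],z)*1000).astype(np.float32)
        (cx,cy),(a,b),an=cv2.minAreaRect(w)
        if a<b: a,b,an=b,a,an+90
        out.append((np.round(ce[i]).tolist(),int(st[i,4]),np.round([cx,cy,a,b,(an+90)%180-90],1).tolist()))
    return out
E
python3 - <<'E'
from h import *
for c in("top","scene"):
    d=imaging.capture(c)
    for k in "grb":
        for z in ((.003,.011) if k!="b" else (.065,)):
            print(c,k,z,*blobs(d,k,z),sep="\n ")
    if c=="top": f=d["frame"]
a=cv2.resize(f[225:275,165:285,::-1],None,fx=6,fy=6,interpolation=cv2.INTER_CUBIC)
b=cv2.resize(f[118:208,160:320,::-1],(720,290*720//720+115),interpolation=cv2.INTER_CUBIC)
b=b[:290]
cv2.imwrite("pics/crop.png",np.vstack([a[:290],cv2.resize(f[118:185,160:320,::-1],(720,300),interpolation=cv2.INTER_CUBIC)]))
E
```

```text
top
 g
 0.003
 ([301.0, 226.0], 548, [495.5, -329.9, 67.2, 46.0, 9.7])
 ([185.0, 244.0], 105, [454.4, -56.5, 31.0, 18.8, 89.8])
top
 g
 0.011
 ([301.0, 226.0], 548, [494.7, -329.1, 66.7, 45.7, 9.7])
 ([185.0, 244.0], 105, [453.9, -57.6, 30.8, 18.7, 89.8])
top
 r
 0.003
 ([242.0, 91.0], 73, [831.7, -193.0, 28.3, 17.0, -25.5])
 ([294.0, 179.0], 555, [608.2, -314.9, 69.2, 47.3, -11.8])
 ([252.0, 246.0], 130, [448.4, -213.8, 33.2, 21.8, 66.3])
 ([346.0, 282.0], 97, [360.6, -430.7, 29.8, 18.2, 54.4])
top
 r
 0.011
 ([242.0, 91.0], 73, [828.5, -193.2, 28.1, 16.9, -25.5])
 ([294.0, 179.0], 555, [606.6, -314.2, 68.7, 47.0, -11.8])
 ([252.0, 246.0], 130, [447.9, -213.9, 33.0, 21.7, 66.3])
 ([346.0, 282.0], 97, [360.7, -429.2, 29.6, 18.1, 54.4])
top
 b
 0.065
 ([204.0, 156.0], 3020, [654.0, -103.9, 140.4, 125.8, -83.4])
 ([413.0, 289.0], 41, [343.3, -572.2, 49.9, 4.4, 22.6])
scene
 g
 0.003
 ([170.0, 211.0], 78, [462.3, -50.2, 34.0, 22.0, -87.5])
 ([269.0, 246.0], 441, [496.6, -329.8, 73.4, 49.0, 7.4])
scene
 g
 0.011
 ([170.0, 211.0], 78, [456.0, -56.2, 33.7, 21.8, -87.5])
 ([269.0, 246.0], 4
[... 477 characters left out ...]
 ([454.0, 213.0], 55, [854.8, -677.4, 28.9, 15.2, -56.8])
 ([219.0, 236.0], 99, [450.5, -213.9, 35.5, 22.6, 65.8])
 ([278.0, 300.0], 114, [364.1, -428.7, 32.2, 20.5, 52.8])
scene
 b
 0.065
 ([433.0, 64.0], 81, [1566.5, -403.2, 57.5, 43.2, 15.6])
 ([449.0, 65.0], 87, [1596.1, -454.3, 64.4, 42.6, 14.3])
 ([466.0, 66.0], 84, [1626.9, -507.9, 63.7, 43.0, 9.4])
 ([482.0, 67.0], 81, [1654.1, -560.9, 66.2, 42.4, 6.2])
 ([499.0, 67.0], 80, [1680.4, -615.0, 61.1, 41.9, 11.3])
 ([50.0, 145.0], 63, [438.2, 358.3, 43.3, 40.1, 17.9])
 ([229.0, 162.0], 1389, [657.6, -104.0, 143.6, 129.2, -83.6])
 ([329.0, 343.0], 96, [294.6, -575.0, 54.9, 7.4, 33.7])
 ([343.0, 344.0], 94, [306.9, -597.9, 55.4, 7.5, 24.0])
```

View pics/crop.png

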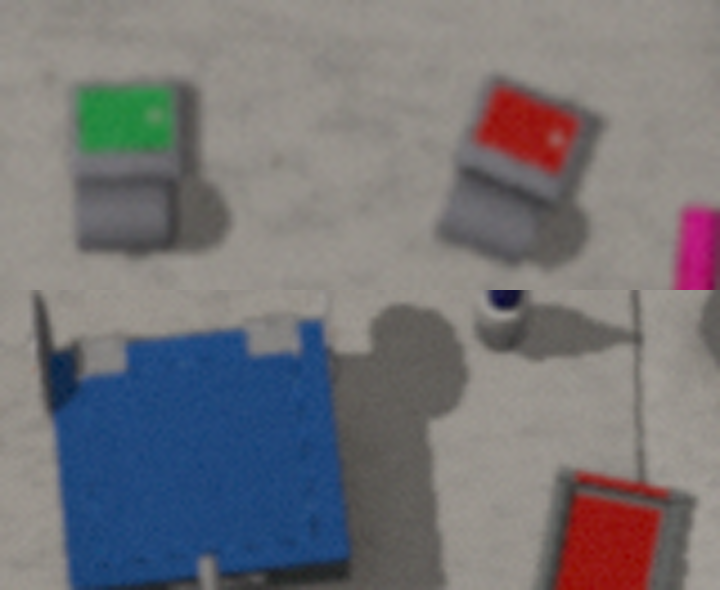

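The crop confirms it: both chosen clips have grey barrels facing the robot, with the green tag at top px (185,244) and the red tag at (252,246). Before moving I'll check clearance to the beige instrument on the left.

```bash
python3 - <<'E'
from h import *
T=imaging.capture("top");S=imaging.capture("scene")
f=np.vstack
a=cv2.resize(T["frame"][60:290,0:200,::-1],(400,460),interpolation=cv2.INTER_CUBIC)
b=cv2.resize(S["frame"][10:240,0:200,::-1],(400,460),interpolation=cv2.INTER_CUBIC)
cv2.imwrite("pics/inst.png",np.hstack([a,b]))
for z in(0,.05,.1): print(z,toworld(T,[[125,281],[140,130]],z).round(3).tolist(),toworld(S,[[108,193]],z).round(3).tolist())
for d in (T,S): print((-np.array(d["R"]).T@d["t"]).round(3))
E
```

```text
0 [[0.367, 0.088], [0.736, 0.062]] [[0.428, 0.139]]
0.05 [[0.368, 0.074], [0.721, 0.05]] [[0.391, 0.091]]
0.1 [[0.369, 0.06], [0.705, 0.037]] [[0.354, 0.042]]
[ 0.381 -0.222  1.134]
[-0.221 -0.705  0.872]
```

View pics/inst.png

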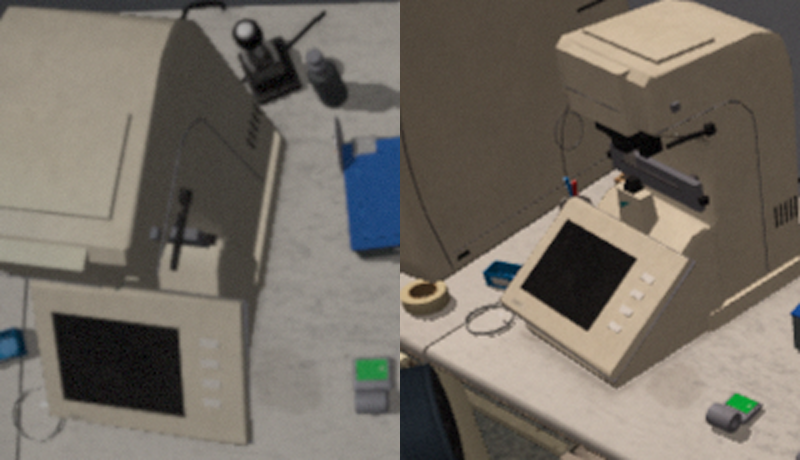

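```bash
cat > p.py <<'E'
import sys,numpy as np
from scipy.spatial.transform import Rotation as Ro
from rig import bot
# usage: p.py x y z yaz  -> shift/turn in tool axes to reach target with tool down, closing axis y azimuth yaz
s=bot.read_state(); R=np.array(s["tcp_rot"]); p=np.array(s["position"])
print("t",round(s["time_s"],2),"p",p.round(4),"yaz",np.degrees(np.arctan2(R[1,1],R[0,1])).round(1),"j",np.round(s["joint_positions"],1),"F",np.round(s["force"],1))
x,y,z,a=map(float,sys.argv[1:5]); a=np.radians(a)
Y=np.array([np.cos(a),np.sin(a),0]);Z=np.array([0,0,-1.]);G=np.c_[np.cross(Y,Z),Y,Z]
print((R.T@(np.array([x,y,z])-p)).round(4).tolist(), Ro.from_matrix(R.T@G).as_rotvec(degrees=True).round(2).tolist())
E
python3 p.py 0.27 0.30 0.35 11
```

```text
t 1.3 p [0.2334 0.5797 0.2395] yaz 68.1 j [ 57.8  30.2  82.1  -0.   67.7 -10.2] F [ 0.9  0.1 -1. ]
[-0.1384, -0.2458, -0.1105] [-0.0, 0.0, 57.07]
```

The rows are not in the units I measure in: shifts go in shares of 0.8 m and turns go in shares of 180 degrees. I convert before sending: -0.246 m / 0.8 = -0.3075, -0.138 m / 0.8 = -0.1725, 57 degrees / 180 = 0.3167.

Emit:
play_rows(motion=[[[-0.1725,-0.3075,-0.1375,0,0,0.3167],[-0.1725,-0.3075,-0.1375,0,0,0.3167],[-0.1725,-0.3075,-0.1375,0,0,0.3167],[-0.1725,-0.3075,-0.1375,0,0,0.3167],[-0.1725,-0.3075,-0.1375,0,0,0.3167],[-0.1725,-0.3075,-0.1375,0,0,0.3167],[-0.1725,-0.3075,-0.1375,0,0,0.3167],[-0.1725,-0.3075,-0.1375,0,0,0.3167]]], fingers=0.06)

```text
time_s: 1.97
position: [0.2697, 0.2965, 0.3515]
tcp_rot: [[-0.183, 0.983, 0.003], [0.983, 0.183, -0.001], [-0.001, 0.003, -1.0]]
force: [0.2, 0.4, 0.3]
opening: 0.693
grasp_force: 0.0
```

```bash
python3 p.py 0.40 -0.06 0.25 -46
```

```text
t 1.97 p [0.2697 0.2965 0.3515] yaz 10.6 j [ 3.170e+01  4.100e+00  1.025e+02 -1.000e-01  7.340e+01  2.120e+01] F [0.2 0.4 0.3]
[-0.3742, 0.0624, 0.1021] [0.18, -0.02, 56.57]
```

In the tool's units: -0.374 m / 0.8 = -0.4675, 0.102 m / 0.8 = 0.1275, 56.6 degrees / 180 = 0.3144.

Emit:
play_rows(motion=[[[-0.4675,0.0775,0.1275,0.0011,0,0.3144],[-0.4675,0.0775,0.1275,0.0011,0,0.3144],[-0.4675,0.0775,0.1275,0.0011,0,0.3144],[-0.4675,0.0775,0.1275,0.0011,0,0.3144],[-0.4675,0.0775,0.1275,0.0011,0,0.3144],[-0.4675,0.0775,0.1275,0.0011,0,0.3144],[-0.4675,0.0775,0.1275,0.0011,0,0.3144],[-0.4675,0.0775,0.1275,0.0011,0,0.3144]]])

```text
time_s: 2.63
position: [0.3826, -0.0036, 0.2629]
tcp_rot: [[0.718, 0.696, -0.002], [0.696, -0.718, 0.001], [-0.001, -0.002, -1.0]]
force: [0.8, 1.4, -0.1]
opening: 0.687
grasp_force: 0.0
```

```bash
python3 p.py 0.417 -0.0575 0.2 -90
```

```text
t 2.63 p [ 0.3826 -0.0036  0.2629] yaz -45.9 j [-17.4   9.2 112.6   0.   58.3  28.5] F [ 0.8  1.4 -0.1]
[-0.0127, 0.0628, 0.0628] [-0.08, 0.08, 44.09]
```

In the tool's units: 0.063 m / 0.8 = 0.0788, -0.013 m / 0.8 = -0.0163, 44 degrees / 180 = 0.2444.

Emit:
play_rows(motion=[[[-0.0163,0.0788,0.0788,0,0,0.2444],[-0.0163,0.0788,0.0788,0,0,0.2444],[-0.0163,0.0788,0.0788,0,0,0.2444],[-0.0163,0.0788,0.0788,0,0,0.2444],[-0.0163,0.0788,0.0788,0,0,0.2444],[-0.0163,0.0788,0.0788,0,0,0.2444],[-0.0163,0.0788,0.0788,0,0,0.2444],[-0.0163,0.0788,0.0788,0,0,0.2444]]])

```text
time_s: 3.3
position: [0.417, -0.0556, 0.1999]
tcp_rot: [[1.0, 0.01, -0.003], [0.01, -1.0, 0.001], [-0.003, -0.001, -1.0]]
force: [-0.5, -0.1, 0.3]
opening: 0.687
grasp_force: 0.0
```

```bash
cat > w.py <<'E'
import sys
from h import *
d=imaging.capture("wrist"); cv2.imwrite("pics/"+sys.argv[1],d["frame"][:,:,::-1])
print("cam",(-np.array(d["R"]).T@d["t"]).round(3))
for k in sys.argv[2]:
    print(k,*blobs(d,k,float(sys.argv[3]),200),sep="\n ")
E
python3 w.py w1.png g .0105; python3 p.py 0.417 -0.0575 0.1 -90
```

```text
cam [ 0.5   -0.055  0.344]
g
 ([509.0, 100.0], 316, [493.9, -302.3, 67.7, 6.0, 13.3])
 ([257.0, 132.0], 801, [454.7, -57.1, 34.3, 22.9, -89.5])
t 3.35 p [ 0.4169 -0.0556  0.2   ] yaz -89.4 j [-22.9  18.5 112.6  -0.   49.1  66.5] F [ 0.9  0.5 -0.2]
[0.0003, 0.002, 0.1] [-0.05, 0.16, 0.63]
```

View pics/w1.png

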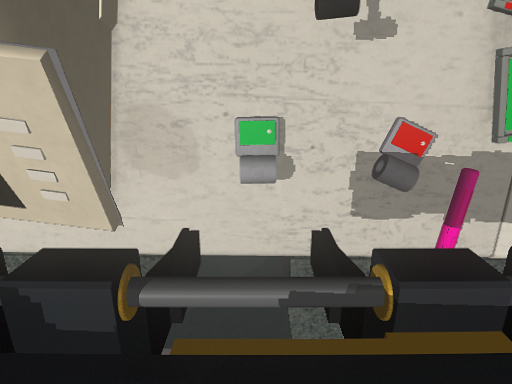

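The wrist view shows the green clip, with its tag at (257,132) and barrel at (258,170). The instrument's corner at (120,228) is clear. I'll check the plate and barrel edges to place the grip.

```bash
python3 - <<'E'
from h import *
d=imaging.capture("wrist")
print("far edge",toworld(d,[[257,116]],.010).round(4),"barrel ends",toworld(d,[[240,165],[276,165]],.022).round(4),"barrel near",toworld(d,[[258,184]],.012).round(4), "step",toworld(d,[[258,156]],.02).round(4))
print("inst corner",[toworld(d,[[121,228]],z).round(3).tolist() for z in (0,.03,.06)])
def grip(tc,yaw): return tc
# predicted px for clip pose x,y,yaw
def pred(x,y,yaw):
    c,s=np.cos(yaw),np.sin(yaw)
    P=np.array([[33,22,10],[33,-22,10],[-4,18,29-12],[-4,-18,17],[-33,18,14],[-33,-18,14],[-18.5,18,29],[-18.5,-18,29]])/1000
    W=P.copy();W[:,0]=x+c*P[:,0]-s*P[:,1];W[:,1]=y+s*P[:,0]+c*P[:,1]
    return topix(d,W).round(0).tolist()
print(pred(.436,-.057,0.008))
E
```

```text
far edge [[ 0.471  -0.0568]] barrel ends [[ 0.4241 -0.0404]
 [ 0.4244 -0.0762]] barrel near [[ 0.4016 -0.0586]] step [[ 0.4329 -0.0582]]
inst corner [[[0.344, 0.096]], [[0.358, 0.083]], [[0.372, 0.07]]]
[[235.0, 118.0], [279.0, 118.0], [239.0, 156.0], [275.0, 156.0], [239.0, 183.0], [274.0, 183.0], [238.0, 173.0], [275.0, 173.0]]
```

In the tool's units: 0.172 m / 0.8 = 0.215, 0.14 m / 0.8 = 0.175, 0.3 degrees / 180 = 0.0017.

Emit:
play_rows(motion=[[[0.0025,0.0025,0.125,0,0.0006,0.0017],[0.0025,0.0025,0.125,0,0.0006,0.0017],[0.0025,0.0025,0.125,0,0.0006,0.0017],[0.0025,0.0025,0.175,0,0.0006,0.0017],[0.0025,0.0025,0.215,0,0.0006,0.0017],[0.0025,0.0025,0.215,0,0.0006,0.0017],[0.0025,0.0025,0.215,0,0.0006,0.0017],[0.0025,0.0025,0.215,0,0.0006,0.0017]]])

```text
time_s: 4.07
position: [0.4189, -0.0575, 0.0289]
tcp_rot: [[1.0, 0.004, -0.0], [0.004, -1.0, 0.0], [-0.0, -0.0, -1.0]]
force: [0.6, -0.7, 0.7]
opening: 0.693
grasp_force: 0.0
```

Emit:
play_rows(motion=[[[0,0,0,0,0,0],[0,0,0,0,0,0],[0,0,0,0,0,0],[0,0,0,0,0,0],[0,0,0,0,0,0],[0,0,0,0,0,0]]], fingers=0.02)

```text
time_s: 4.57
position: [0.4188, -0.0576, 0.0288]
tcp_rot: [[1.0, 0.003, 0.001], [0.003, -1.0, 0.0], [0.001, -0.0, -1.0]]
force: [-0.8, -0.9, 9.6]
opening: 0.412
grasp_force: 29.9
```

In the tool's units: 0.21 m / 0.8 = 0.2625, -0.13 m / 0.8 = -0.1625, -8 degrees / 180 = -0.0444.

Emit:
play_rows(motion=[[[0,0,-0.05,0,0,0],[0,0,-0.1,0,0,0],[0,0.025,-0.15,0,0,0],[0.0125,0.075,-0.1625,0,0,-0.0222],[0.025,0.125,-0.1625,0,0,-0.0444],[0.0375,0.175,-0.1625,0,0,-0.0444],[0.05,0.225,-0.1625,0,0,-0.0444],[0.0625,0.2625,-0.1625,0,0,-0.0444]]])

```text
time_s: 5.23
position: [0.4694, -0.2706, 0.1581]
tcp_rot: [[0.99, 0.141, -0.0], [0.141, -0.99, -0.001], [-0.0, 0.001, -1.0]]
force: [0.9, 0.8, -0.7]
opening: 0.41
grasp_force: 29.9
```

```bash
python3 w.py w2.png gr .003;  python3 p.py 0.478 -0.333 0.16 -81.5
```

```text
cam [ 0.551 -0.259  0.302]
g
 ([330.0, 111.0], 268, [540.3, -327.8, 45.0, 4.3, -81.8])
 ([325.0, 156.0], 3552, [498.6, -331.9, 69.1, 44.4, 9.0])
 ([254.0, 181.0], 3039, [466.6, -270.3, 65.3, 42.9, -82.0])
 ([325.0, 204.0], 200, [454.4, -342.0, 45.2, 4.3, -80.5])
r
 ([334.0, 31.0], 3811, [606.8, -316.7, 59.6, 47.7, -11.7])
 ([318.0, 72.0], 323, [569.9, -310.6, 49.5, 5.0, 77.9])
 ([194.0, 191.0], 690, [448.6, -216.2, 33.5, 21.6, 66.2])
t 5.28 p [ 0.4732 -0.2777  0.1586] yaz -82.1 j [-42.   30.6  98.   -0.2  50.8  40.2] F [ 4.  -5.4 -0.6]
[-0.0029, 0.0554, -0.0009] [0.57, -0.31, -0.55]
```

View pics/w2.png

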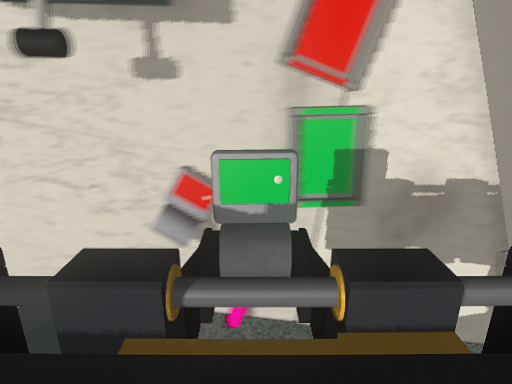

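The clip is held level, with the pass nest's floor at (325,156), but the picture was taken while moving. I'll go over the nest and settle before re-measuring.

In the tool's units: 0.04 m / 0.8 = 0.05, -0.003 m / 0.8 = -0.0038, -0.5 degrees / 180 = -0.0028.

Emit:
play_rows(motion=[[[-0.0038,0.0375,0,0,0,-0.0028],[-0.0038,0.05,0,0,0,-0.0028],[-0.0038,0.05,0,0,0,-0.0028],[-0.0038,0.05,0,0,0,-0.0028],[-0.0038,0.05,0,0,0,-0.0028]]])

```text
time_s: 5.7
position: [0.471, -0.3052, 0.1571]
tcp_rot: [[0.988, 0.151, -0.003], [0.151, -0.988, 0.003], [-0.003, -0.004, -1.0]]
force: [-0.3, 0.4, -0.2]
opening: 0.413
grasp_force: 29.9
```

```bash
python3 w.py w3.png gr .011;  python3 p.py 0.478 -0.333 0.16 -81.5
```

```text
cam [ 0.553 -0.293  0.301]
g
 ([288.0, 107.0], 327, [539.6, -323.1, 48.6, 4.8, -80.3])
 ([292.0, 142.0], 2373, [499.5, -329.0, 66.7, 46.0, 8.9])
 ([254.0, 181.0], 3041, [470.3, -303.9, 63.4, 41.7, -81.3])
r
 ([291.0, 30.0], 3752, [602.9, -313.3, 56.1, 46.7, -12.3])
 ([274.0, 68.0], 384, [568.7, -306.2, 49.3, 5.0, 77.6])
 ([153.0, 187.0], 912, [450.3, -213.7, 35.5, 23.3, 67.2])
t 5.75 p [ 0.4711 -0.3051  0.1572] yaz -81.3 j [-44.3  31.8  95.6   0.   52.9  36.9] F [ 0.3  0.6 -0.5]
[0.0025, 0.0286, -0.0029] [-0.19, 0.14, 0.23]
```

```bash
python3 p.py 0.4792 -0.3328 0.033 -81;python3 - <<'E'
from h import *
d=imaging.capture("wrist"); p=bot.read_state(); 
print([b for b in blobs(d,"g",p["position"][2]-.0288+.0105) if b[1]>2900])
E
```

```text
t 5.75 p [ 0.4711 -0.3051  0.1572] yaz -81.3 j [-44.3  31.8  95.6   0.   52.9  36.9] F [ 0.3  0.6 -0.5]
[0.0041, 0.029, 0.1241] [-0.19, 0.14, -0.27]
[([254.0, 181.0], 3039, [507.1, -299.2, 35.5, 23.3, -81.3])]
```

In the tool's units: 0.124 m / 0.8 = 0.155, 0.06 m / 0.8 = 0.075, -0.3 degrees / 180 = -0.0017.

Emit:
play_rows(motion=[[[0.005,0.0363,0,-0.0011,0.0006,-0.0017],[0.005,0.0363,0.0375,-0.0011,0.0006,-0.0017],[0.005,0.0363,0.075,-0.0011,0.0006,-0.0017],[0.005,0.0363,0.1125,-0.0011,0.0006,-0.0017],[0.005,0.0363,0.1375,-0.0011,0.0006,-0.0017],[0.005,0.0363,0.155,-0.0011,0.0006,-0.0017],[0.005,0.0363,0.155,-0.0011,0.0006,-0.0017],[0.005,0.0363,0.155,-0.0011,0.0006,-0.0017]]])

```text
time_s: 6.47
position: [0.4797, -0.3338, 0.0328]
tcp_rot: [[0.988, 0.157, -0.001], [0.157, -0.988, -0.001], [-0.001, 0.001, -1.0]]
force: [0.9, 0.0, -0.8]
opening: 0.41
grasp_force: 30.0
```

Emit:
play_rows(motion=[[[0,0,0.0013,0,0,0],[0,0,0.0013,0,0,0],[0,0,0.0013,0,0,0],[0,0,0.0013,0,0,0],[0,0,0.0013,0,0,0]]], fingers=0.06)

```text
time_s: 6.88
position: [0.4802, -0.3354, 0.0329]
tcp_rot: [[0.988, 0.156, 0.001], [0.156, -0.988, -0.003], [0.001, 0.003, -1.0]]
force: [-0.0, 1.0, 0.7]
opening: 0.661
grasp_force: 0.0
```

In the tool's units: -0.17 m / 0.8 = -0.2125, -0.16 m / 0.8 = -0.2, 32 degrees / 180 = 0.1778.

Emit:
play_rows(motion=[[[0,0,-0.05,0,0,0],[0,0,-0.1,0,0,0],[0,0,-0.15,0,0,0],[0,-0.0375,-0.2,0,0,0.0389],[-0.025,-0.0875,-0.2125,0,0,0.0778],[-0.0375,-0.125,-0.2125,0,0,0.1167],[-0.0375,-0.15,-0.2125,0,0,0.1556],[-0.0375,-0.15,-0.2125,0,0,0.1778]]])

```text
time_s: 7.55
position: [0.4283, -0.2158, 0.2027]
tcp_rot: [[0.919, -0.394, -0.002], [-0.394, -0.919, 0.001], [-0.003, -0.001, -1.0]]
force: [-0.9, -0.1, -0.4]
opening: 0.692
grasp_force: 0.0
```

```bash
python3 p.py 0.4156 -0.199 0.2 -113.5
```

```text
t 7.55 p [ 0.4283 -0.2158  0.2027] yaz -113.2 j [-40.1  22.3 104.7  -0.   53.1  73.1] F [-0.9 -0.1 -0.4]
[-0.0183, -0.0105, 0.0028] [-0.03, 0.15, 0.29]
```

In the tool's units: -0.018 m / 0.8 = -0.0225, 0.003 m / 0.8 = 0.0038.

Emit:
play_rows(motion=[[[-0.0225,-0.0125,0.0038,0,0,0],[-0.0225,-0.0125,0.0038,0,0,0],[-0.0225,-0.0125,0.0038,0,0,0],[-0.0225,-0.0125,0.0038,0,0,0]]])

```text
time_s: 7.88
position: [0.4196, -0.2057, 0.1994]
tcp_rot: [[0.92, -0.391, 0.002], [-0.391, -0.92, -0.003], [0.003, 0.002, -1.0]]
force: [-0.4, -0.4, -0.5]
opening: 0.686
grasp_force: 0.0
```

```bash
python3 w.py w4.png gr .0105; python3 p.py 0.4156 -0.199 0.0288 -113.5
```

```text
cam [ 0.496 -0.238  0.344]
g
 ([327.0, 58.0], 410, [497.4, -325.7, 67.7, 42.0, 9.4])
 ([337.0, 25.0], 1065, [515.7, -329.2, 36.0, 23.5, -80.8])
 ([365.0, 85.0], 216, [455.8, -337.1, 49.0, 4.2, -80.5])
r
 ([479.0, 136.0], 744, [363.1, -428.3, 34.9, 22.8, 55.5])
 ([250.0, 141.0], 819, [449.9, -213.6, 34.5, 23.2, 66.9])
t 7.93 p [ 0.4198 -0.206   0.1994] yaz -113.0 j [-3.980e+01  2.170e+01  1.067e+02 -1.000e-01  5.140e+01  7.330e+01] F [-0.   0.5 -0.7]
[-0.0071, -0.0052, 0.1705] [0.13, -0.2, 0.45]
```

View pics/w4.png

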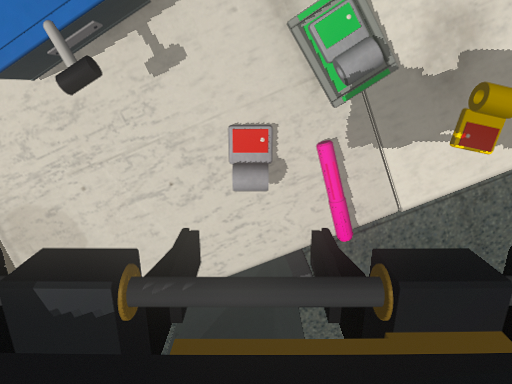

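The green clip lies flat in the pass nest at (345,45), and the red-tagged grey clip is centred at (250,160). The yellow one at (480,120) stays untouched.

In the tool's units: 0.17 m / 0.8 = 0.2125, -0.005 m / 0.8 = -0.0063, 0.1 degrees / 180 = 0.0006.

Emit:
play_rows(motion=[[[-0.0075,-0.0063,0.0375,0,0,0.0006],[-0.0075,-0.0063,0.075,0,0,0.0006],[-0.0075,-0.0063,0.125,0,0,0.0006],[-0.0075,-0.0063,0.175,0,0,0.0006],[-0.0075,-0.0063,0.2125,0,0,0.0006],[-0.0075,-0.0063,0.2125,0,0,0.0006],[-0.0075,-0.0063,0.2125,0,0,0.0006],[-0.0075,-0.0063,0.2125,0,0,0.0006]]])

```text
time_s: 8.6
position: [0.4163, -0.1993, 0.0299]
tcp_rot: [[0.919, -0.393, 0.002], [-0.393, -0.919, -0.003], [0.004, 0.002, -1.0]]
force: [0.3, 0.4, -0.1]
opening: 0.686
grasp_force: 0.0
```

Emit:
play_rows(motion=[[[0,0,0,0,0,0],[0,0,0,0,0,0],[0,0,0,0,0,0],[0,0,0,0,0,0],[0,0,0,0,0,0],[0,0,0,0,0,0]]], fingers=0.02)

```text
time_s: 9.1
position: [0.4158, -0.1986, 0.03]
tcp_rot: [[0.92, -0.393, 0.002], [-0.393, -0.92, -0.003], [0.003, 0.002, -1.0]]
force: [-0.9, 0.5, 7.5]
opening: 0.412
grasp_force: 30.0
```

```bash
python3 p.py 0.4166 -0.1994 0.16 -113.1
```

```text
t 9.1 p [ 0.4158 -0.1986  0.03  ] yaz -113.1 j [-39.4  40.5 114.2  -0.2  25.1  73.9] F [-0.9  0.5  7.5]
[0.0015, 0.0007, -0.13] [0.13, -0.2, -0.03]
```

In the tool's units: 0.18 m / 0.8 = 0.225, 0.16 m / 0.8 = 0.2, -10.8 degrees / 180 = -0.06.

Emit:
play_rows(motion=[[[0,0,-0.05,0,0,0],[0,0,-0.1,0,0,0],[0,0,-0.15,0,0,0],[0.05,0,-0.1625,0,0,-0.0278],[0.1,0,-0.1625,0,0,-0.06],[0.15,0,-0.1625,0,0,-0.06],[0.2,0,-0.1625,0,0,-0.06],[0.225,-0.0063,-0.1625,0,0,-0.06]]])

```text
time_s: 9.77
position: [0.5871, -0.267, 0.1603]
tcp_rot: [[0.977, -0.214, 0.006], [-0.214, -0.977, -0.006], [0.008, 0.005, -1.0]]
force: [1.0, -0.1, -0.5]
opening: 0.409
grasp_force: 30.0
```

In the tool's units: 0.015 m / 0.8 = 0.0188.

Emit:
play_rows(motion=[[[0.0188,0,0,0,0,0],[0.0188,0,0,0,0,0],[0.0188,0,0,0,0,0],[0.0188,0,0,0,0,0]]])

```text
time_s: 10.1
position: [0.5957, -0.2664, 0.1587]
tcp_rot: [[0.977, -0.213, -0.002], [-0.213, -0.977, -0.001], [-0.002, 0.001, -1.0]]
force: [0.1, 0.1, -0.5]
opening: 0.411
grasp_force: 30.0
```

```bash
python3 w.py w5.png gr .011;python3 - <<'E'
from h import *
d=imaging.capture("wrist"); p=bot.read_state(); 
print([b for b in blobs(d,"r",p["position"][2]-.030+.0105) if b[1]>1000])
E
python3 p.py 0.5919 -0.311 0.034 -102.3
```

```text
cam [ 0.677 -0.284  0.303]
g
 ([328.0, 224.0], 325, [538.2, -325.5, 43.5, 8.8, -80.6])
 ([334.0, 244.0], 637, [514.8, -328.2, 36.2, 23.4, -79.1])
r
 ([308.0, 105.0], 324, [652.1, -324.0, 48.9, 4.2, 77.7])
 ([308.0, 146.0], 3023, [612.0, -314.2, 66.8, 46.2, -12.3])
 ([255.0, 178.0], 2999, [597.5, -267.1, 63.2, 41.6, 77.6])
[([308.0, 146.0], 3014, [640.5, -301.0, 37.4, 25.8, -12.3]), ([255.0, 178.0], 3003, [632.4, -274.7, 35.4, 23.3, 77.6])]
t 10.2 p [ 0.5958 -0.2666  0.1591] yaz -102.3 j [-33.9  37.6  81.9  -0.1  60.5  68.5] F [-0.6  0.3 -0.2]
[0.0058, 0.0441, 0.1252] [0.07, 0.05, -0.05]
```

In the tool's units: 0.125 m / 0.8 = 0.1563, 0.05 m / 0.8 = 0.0625.

Emit:
play_rows(motion=[[[0.0075,0.0438,0,0,0,0],[0.0075,0.055,0.025,0,0,0],[0.0075,0.055,0.0625,0,0,0],[0.0075,0.055,0.1,0,0,0],[0.0075,0.055,0.1375,0,0,0],[0.0075,0.055,0.1563,0,0,0],[0.0075,0.055,0.1563,0,0,0],[0.0075,0.055,0.1563,0,0,0]]])

```text
time_s: 10.87
position: [0.5933, -0.3117, 0.0342]
tcp_rot: [[0.977, -0.214, -0.0], [-0.214, -0.977, -0.001], [0.0, 0.001, -1.0]]
force: [0.4, -0.3, -0.6]
opening: 0.406
grasp_force: 30.0
```

Emit:
play_rows(motion=[[[0,0,0.0013,0,0,0],[0,0,0.0013,0,0,0],[0,0,0.0013,0,0,0],[0,0,0.0013,0,0,0],[0,0,0.0013,0,0,0]]], fingers=0.06)

```text
time_s: 11.28
position: [0.5942, -0.3119, 0.034]
tcp_rot: [[0.977, -0.213, 0.002], [-0.213, -0.977, -0.003], [0.002, 0.002, -1.0]]
force: [-0.0, -0.8, 0.4]
opening: 0.663
grasp_force: 0.0
```

In the tool's units: -0.17 m / 0.8 = -0.2125, -0.16 m / 0.8 = -0.2, -18 degrees / 180 = -0.1.

Emit:
play_rows(motion=[[[0,0,-0.05,0,0,0],[0,0,-0.1,0,0,0],[0,0,-0.15,0,0,0],[-0.05,-0.0125,-0.2,0,0,-0.0278],[-0.1,-0.0375,-0.2125,0,0,-0.0556],[-0.1375,-0.075,-0.2125,0,0,-0.0778],[-0.15,-0.1125,-0.2125,0,0,-0.1],[-0.15,-0.125,-0.2125,0,0,-0.1]]])

```text
time_s: 11.95
position: [0.4932, -0.183, 0.2037]
tcp_rot: [[0.995, 0.101, -0.004], [0.101, -0.995, 0.002], [-0.004, -0.002, -1.0]]
force: [-0.3, -0.2, 0.2]
opening: 0.691
grasp_force: 0.0
```

```bash
python3 w.py w6.png gr .011; python3 p.py 0.46 -0.12 0.2 -84;python3 - <<'E'
from h import *
d=imaging.capture("top"); cv2.imwrite("pics/top6.png",cv2.resize(d["frame"][100:290,150:370,::-1],None,fx=3,fy=3))
E
```

```text
cam [ 0.576 -0.175  0.348]
g
 ([396.0, 137.0], 202, [539.9, -321.3, 47.9, 4.3, -80.4])
 ([377.0, 172.0], 278, [500.0, -324.3, 67.4, 45.0, 8.5])
 ([396.0, 161.0], 705, [515.7, -328.0, 35.1, 23.0, -80.7])
r
 ([424.0, 16.0], 310, [652.0, -323.0, 48.8, 5.0, 77.8])
 ([383.0, 76.0], 583, [609.8, -310.4, 67.9, 46.2, -12.1])
 ([415.0, 41.0], 986, [630.7, -320.3, 35.3, 23.6, 77.2])
 ([386.0, 106.0], 247, [569.1, -305.1, 49.1, 4.9, 77.9])
t 12.0 p [ 0.495  -0.1823  0.2037] yaz -84.2 j [-32.4  25.6  98.1   0.   56.4  51.8] F [-1.7  0.9 -0.1]
[-0.0286, -0.0655, 0.0039] [-0.12, 0.11, -0.21]
```

View pics/w6.png

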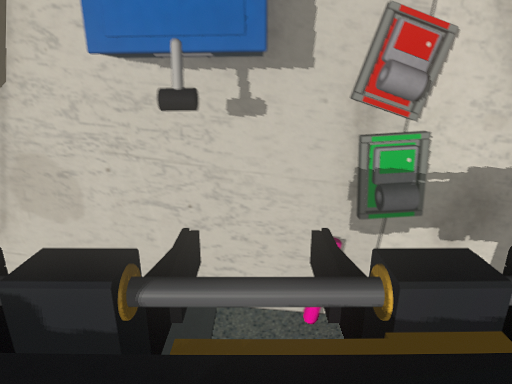

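Both clips lie flat in their nests, red at (405,60) and green at (397,180). The cover is still shut, with the black grip bar at (178,99). I'll move up to it and measure with the arm still.

In the tool's units: -0.065 m / 0.8 = -0.0813, -0.03 m / 0.8 = -0.0375.

Emit:
play_rows(motion=[[[-0.025,-0.0375,0,0,0,0],[-0.0375,-0.0813,0,0,0,0],[-0.0375,-0.0813,0,0,0,0],[-0.0375,-0.0813,0,0,0,0],[-0.0375,-0.0813,0,0,0,0]]])

```text
time_s: 12.47
position: [0.4634, -0.1277, 0.2033]
tcp_rot: [[0.995, 0.099, 0.003], [0.099, -0.995, -0.004], [0.003, 0.004, -1.0]]
force: [-0.1, -0.2, -0.5]
opening: 0.692
grasp_force: 0.0
```

```bash
cat > g.py <<'E'
from h import *
for c in ("wrist","top","scene"):
    d=imaging.capture(c)
    print(c,"grip",[(np.round(r["at"],3).tolist(),round(r["confidence"],2)) for r in finder.recognise(c,"cover_grip")],"blue",[b for b in blobs(d,"b",.064,1000)][:1])
    f=d["frame"].astype(int)
    if c!="scene":
        g0=topix(d,[.545,-.12,.071])[0]; x,y=np.round(g0).astype(int); w=55 if c=="wrist" else 12
        m=np.zeros(f.shape[:2],np.uint8); sl=(slice(max(y-w,0),y+w),slice(max(x-w,0),x+w))
        m[sl]=(f[sl].max(2)<60); n,l,st,ce=cv2.connectedComponentsWithStats(m)
        for i in range(1,n):
            if st[i,4]>20:
                q=np.argwhere(l==i)[:,::-1]; r=cv2.minAreaRect((toworld(d,q,.074)*1000).astype(np.float32))
                print(" dark",st[i].tolist(),np.round(r[0],1),np.round(r[1],1),round(r[2],1))
E
python3 g.py; python3 p.py .5 -.12 .2 -84; python3 - <<'E'
from h import *
d=imaging.capture("wrist"); cv2.imwrite("pics/w7.png",d["frame"][:,:,::-1])
E
```

```text
wrist grip [([0.599, -0.11, 0.067], 0.59)] blue [([248.0, 10.0], 3773, [601.5, -109.8, 142.1, 14.9, -84.4])]
 dark [231, 58, 38, 24, 868] [ 558.1 -114.6] [16.9 28.9] 5.6
top grip [([0.655, -0.11, 0.071], 0.65)] blue [([204.0, 156.0], 2990, [654.1, -102.9, 142.3, 126.0, -83.6])]
 dark [198, 192, 24, 21, 115] [ 549.8 -121.8] [62.5 23.7] 44.7
scene grip [([0.644, -0.119, 0.066], 0.58), ([0.627, -0.135, 0.062], 0.39), ([0.355, -0.279, 0.015], 0.31), ([0.595, -0.322, 0.013], 0.18)] blue [([232.0, 164.0], 1176, [658.9, -104.0, 141.8, 129.1, -83.6])]
t 12.77 p [ 0.4622 -0.1273  0.2028] yaz -84.4 j [-2.870e+01  2.220e+01  1.049e+02 -1.000e-01  5.280e+01  5.570e+01] F [-0.   1.5  0.5]
[0.0383, -0.0036, 0.0029] [0.15, -0.05, -0.39]
```

View pics/w7.png

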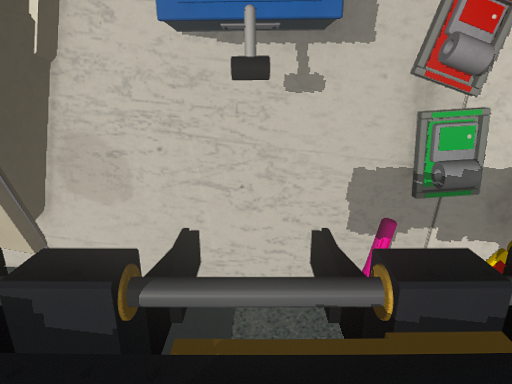

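The grip bar is at (251,68), giving about (0.558, -0.1147, 0.071) in the world with case yaw about 6°. Next I descend with the fingers straddling its ends.

```bash
python3 p.py .558 -.1147 .07 -84
```

```text
t 12.82 p [ 0.462  -0.1271  0.2028] yaz -84.4 j [-2.870e+01  2.220e+01  1.049e+02 -1.000e-01  5.280e+01  5.570e+01] F [-0.4 -0.6 -0.2]
[0.0966, -0.0032, 0.1329] [0.14, -0.04, -0.38]
```

In the tool's units: 0.097 m / 0.8 = 0.1213, 0.04 m / 0.8 = 0.05, -0.4 degrees / 180 = -0.0022.

Emit:
play_rows(motion=[[[0.05,-0.0038,0,0.0006,0,-0.0022],[0.1,-0.0038,0,0.0006,0,-0.0022],[0.1213,-0.0038,0,0.0006,0,-0.0022],[0.1213,-0.0038,0.0125,0.0006,0,-0.0022],[0.1213,-0.0038,0.0375,0.0006,0,-0.0022],[0.1213,-0.0038,0.0625,0.0006,0,-0.0022],[0.1213,-0.0038,0.075,0.0006,0,-0.0022],[0.1213,-0.0038,0.075,0.0006,0,-0.0022]]])

```text
time_s: 13.48
position: [0.5551, -0.1133, 0.1401]
tcp_rot: [[0.994, 0.105, -0.006], [0.105, -0.994, 0.002], [-0.006, -0.003, -1.0]]
force: [-1.0, 0.4, 0.4]
opening: 0.69
grasp_force: 0.0
```

```bash
python3 p.py .558 -.1147 .07 -84; python3 - <<'E'
from h import *
d=imaging.capture("wrist"); f=d["frame"].copy()
for P in ([.558,-.1147,.08],[.558,-.1147,.062]):
    print(topix(d,P).round(0))
cv2.imwrite("pics/w8.png",f[:,:,::-1])
E
```

```text
t 13.48 p [ 0.5551 -0.1133  0.1401] yaz -84.0 j [-22.8  33.6  95.5  -0.   51.3  61.2] F [-1.   0.4  0.4]
[0.0032, 0.0019, 0.0701] [-0.17, 0.34, 0.04]
[[258. 213.]]
[[258. 203.]]
```

View pics/w8.png

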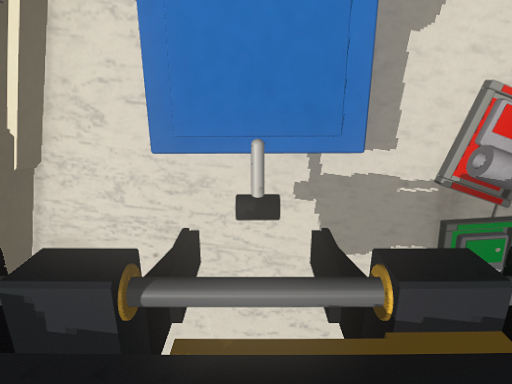

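The bar is at (258,207), between the fingers and as predicted. I'll descend and pinch.

In the tool's units: 0.07 m / 0.8 = 0.0875, 0.04 m / 0.8 = 0.05, 0.2 degrees / 180 = 0.0011.

Emit:
play_rows(motion=[[[0.0038,0.0025,0.025,0,0.0011,0],[0.0038,0.0025,0.05,0,0.0011,0],[0.0038,0.0025,0.0688,0,0.0011,0],[0.0038,0.0025,0.0875,0,0.0011,0],[0.0038,0.0025,0.0875,0,0.0011,0],[0.0038,0.0025,0.0875,0,0.0011,0]]])

```text
time_s: 14.03
position: [0.5612, -0.1159, 0.0734]
tcp_rot: [[0.994, 0.105, 0.004], [0.105, -0.994, -0.0], [0.004, 0.0, -1.0]]
force: [0.7, 0.6, -0.0]
opening: 0.689
grasp_force: 0.0
```

Emit:
play_rows(motion=[[[0,0,0,0,0,0],[0,0,0,0,0,0],[0,0,0,0,0,0],[0,0,0,0,0,0],[0,0,0,0,0,0],[0,0,0,0,0,0],[0,0,0,0,0,0]]], fingers=0.01)

```text
time_s: 14.62
position: [0.5612, -0.1142, 0.0732]
tcp_rot: [[0.995, 0.104, 0.004], [0.104, -0.995, 0.002], [0.004, -0.002, -1.0]]
force: [1.5, 4.5, 0.5]
opening: 0.344
grasp_force: 30.0
```

```bash
python3 p.py .558 -.1147 .07 -84; python3 - <<'E'
import numpy as np
for th in range(0,61,5):
    t=np.radians(th); print(th,(np.array([-164*np.cos(t)+11*np.sin(t)+164, -(164*np.sin(t)+11*np.cos(t)-11)])/1000).round(4))
E
```

```text
t 14.62 p [ 0.5612 -0.1142  0.0732] yaz -84.0 j [-22.8  39.8  97.1   0.3  42.9  61. ] F [1.5 4.5 0.5]
[-0.0033, 0.0002, 0.0032] [-0.11, -0.26, -0.01]
0 [ 0. -0.]
5 [ 0.0016 -0.0143]
10 [ 0.0044 -0.0283]
15 [ 0.0084 -0.0421]
20 [ 0.0137 -0.0554]
25 [ 0.02   -0.0683]
30 [ 0.0275 -0.0805]
35 [ 0.036  -0.0921]
40 [ 0.0454 -0.1028]
45 [ 0.0558 -0.1127]
50 [ 0.067  -0.1217]
55 [ 0.0789 -0.1297]
60 [ 0.0915 -0.1365]
```

Gripped (opening 29.9 mm). Now I lift along the arc.

In the tool's units: -0.0921 m / 0.8 = -0.1151, -0.0805 m / 0.8 = -0.1006.

Emit:
play_rows(motion=[[[0.002,0,-0.0179,0,0,0],[0.0055,0,-0.0354,0,0,0],[0.0105,0,-0.0526,0,0,0],[0.0171,0,-0.0693,0,0,0],[0.025,0,-0.0854,0,0,0],[0.0344,0,-0.1006,0,0,0],[0.045,0,-0.1151,0,0,0],[0.045,0,-0.1151,0,0,0]]])

```text
time_s: 15.28
position: [0.5971, -0.1102, 0.1665]
tcp_rot: [[0.994, 0.106, 0.004], [0.106, -0.994, 0.002], [0.004, -0.002, -1.0]]
force: [-1.7, 3.2, -2.3]
opening: 0.34
grasp_force: 30.0
```

```bash
python3 - <<'E'
from h import *
s=bot.read_state(); q=np.array(s["position"])-[.5612,-.1142,.0732]; c=np.linalg.norm(q)
print(q.round(4),"theta",np.degrees(2*np.arcsin(c/.3287)),s["force"],s["grasp_force"],s["opening"])
E
```

```text
[0.0359 0.004  0.0933] theta 35.421582937244004 [-1.68422069  3.22481468 -2.31341262] 29.99684700742364 0.34033661851248004
```

In the tool's units: 0.0555 m / 0.8 = 0.0694, -0.0444 m / 0.8 = -0.0555.

Emit:
play_rows(motion=[[[0.0118,0,-0.0134,0,0,0],[0.0248,0,-0.0258,0,0,0],[0.0388,0,-0.037,0,0,0],[0.0536,0,-0.047,0,0,0],[0.0694,0,-0.0555,0,0,0],[0.0694,0,-0.0555,0,0,0],[0.0694,0,-0.0555,0,0,0],[0.0694,0,-0.0555,0,0,0]]])

```text
time_s: 15.95
position: [0.6498, -0.1044, 0.209]
tcp_rot: [[0.994, 0.106, 0.0], [0.106, -0.994, 0.003], [0.0, -0.003, -1.0]]
force: [-4.2, 4.8, 1.4]
opening: 0.342
grasp_force: 30.0
```

```bash
python3 - <<'E'
from h import *
s=bot.read_state(); q=np.array(s["position"])-[.5612,-.1142,.0732]; c=np.linalg.norm(q)
print(q.round(4),"theta",np.degrees(2*np.arcsin(c/.3287)),np.round(s["force"],1),s["grasp_force"],s["opening"])
S=imaging.capture("scene")["frame"];T=imaging.capture("top")
m=cmask(S,"b"); 
a=cv2.resize(S[100:260,150:350,::-1],(500,400),interpolation=cv2.INTER_CUBIC)
b=cv2.resize(T["frame"][100:260,160:280,::-1],(300,400),interpolation=cv2.INTER_CUBIC)
cv2.imwrite("pics/end.png",np.hstack([a,b]))
# cover corners predicted in top+scene for angles
E
```

```text
[0.0886 0.0098 0.1358] theta 59.232988995307494 [-4.2  4.8  1.4] 29.99910095706582 0.3423832283732842
```

View pics/end.png

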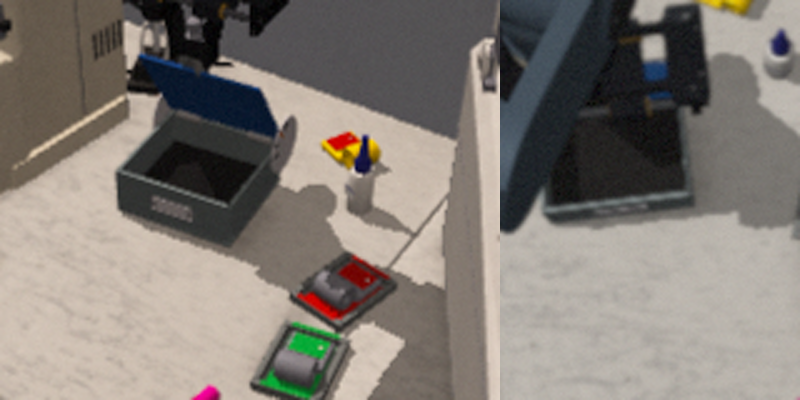

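The picture shows the cover up and held in the scene crop, its front edge running (140,57)–(268,92). Both clips sit in their nests, and the bystanders are unmoved. I'll cross-check the angle by projecting the model.

```bash
python3 - <<'E'
from h import *
S=imaging.capture("scene"); y=np.radians(6.1); ex=np.array([np.cos(y),np.sin(y),0]); ey=np.array([-np.sin(y),np.cos(y),0]); H=np.array([.7215,-.0975,.060])
obs=cmask(S["frame"],"b"); n,l,st,ce=cv2.connectedComponentsWithStats(obs); 
i=l[140,235]; 
M=(l==i)&(i>0); ys,xs=np.nonzero(M); 
print("top blue row per col",[(c,int(ys[xs==c].min())) for c in range(208,260,8) if (xs==c).any()])
for th in (0,52,56,60,64,68):
    t=np.radians(th); e=H+ex*(-.128*np.cos(t)+.006*np.sin(t))+np.array([0,0,1])*(.128*np.sin(t)+.006*np.cos(t))
    a,b=topix(S,[e+.07*ey,e-.07*ey]); print(th,a.round(1),b.round(1),[round(float(np.interp(c,[a[0],b[0]],[a[1],b[1]])),1) for c in range(208,260,8)])
s=bot.read_state(); print(s["position"],s["force"],s["grasp_force"],s["time_s"])
E
```

```text
top blue row per col []
0 [195.1 166.5] [241.5 181.6] [170.7, 173.3, 175.9, 178.5, 181.2, 181.6, 181.6]
52 [203.6 125.8] [251.3 139.9] [127.1, 129.5, 131.8, 134.2, 136.5, 138.9, 139.9]
56 [204.9 122.9] [252.6 136.8] [123.8, 126.1, 128.4, 130.8, 133.1, 135.4, 136.8]
60 [206.4 120.1] [253.9 133.8] [120.5, 122.8, 125.2, 127.5, 129.8, 132.1, 133.8]
64 [207.8 117.4] [255.3 131. ] [117.4, 119.7, 122.0, 124.3, 126.6, 128.9, 131.0]
68 [209.3 114.8] [256.8 128.3] [114.8, 116.7, 119.0, 121.3, 123.6, 125.8, 128.1]
[ 0.64983205 -0.10441393  0.20900125] [-3.4693495   3.77079028  0.08454282] 30.000941175967455 16.1
```

Emit:
play_rows(motion=[[[0.0025,0,-0.0013,0,0,0],[0.0025,0,-0.0013,0,0,0],[0.0025,0,-0.0013,0,0,0],[0.0025,0,-0.0013,0,0,0],[0.0025,0,-0.0013,0,0,0],[0.0025,0,-0.0013,0,0,0]]])

```text
time_s: 16.6
position: [0.6512, -0.1043, 0.2097]
tcp_rot: [[0.994, 0.106, -0.001], [0.106, -0.994, 0.003], [-0.001, -0.003, -1.0]]
force: [-2.8, 4.6, 1.6]
opening: 0.343
grasp_force: 30.0
```

```bash
python3 - <<'E'
from h import *
S=imaging.capture("scene"); y=np.radians(6.1); ex=np.array([np.cos(y),np.sin(y),0]); ey=np.array([-np.sin(y),np.cos(y),0]); H=np.array([.7215,-.0975,.060])
f=S["frame"].astype(int); M=(f[...,2]-f[...,0]>25)&(f[...,2]>50); M[:110]=0; M[160:]=0
cols=[209,213,217,236,240,244,248,252]
print([(c,int(np.nonzero(M[:,c])[0].min())) for c in cols if M[:,c].any()])
for th in (56,60,64):
    t=np.radians(th)
    for h in (0,.006):
        e=H+ex*(-.128*np.cos(t)+h*np.sin(t))+np.array([0,0,1])*(.128*np.sin(t)+h*np.cos(t))
        a,b=topix(S,[e+.07*ey,e-.07*ey]); print(th,h,[round(float(np.interp(c,[a[0],b[0]],[a[1],b[1]])),1) for c in cols])
s=bot.read_state(); q=np.array(s["position"])-[.5612,-.1142,.0732]; c=np.linalg.norm(q)
print(q.round(4),"theta",np.degrees(2*np.arcsin(c/.3287)),np.round(s["force"],1),s["time_s"])
E
```

```text
[(209, 121), (213, 123), (217, 124), (236, 130), (240, 131), (244, 132), (248, 133), (252, 135)]
56 0 [126.3, 127.5, 128.7, 134.2, 135.4, 136.6, 137.8, 138.9]
56 0.006 [124.1, 125.2, 126.4, 131.9, 133.1, 134.3, 135.4, 136.6]
60 0 [123.0, 124.2, 125.3, 130.9, 132.0, 133.2, 134.4, 135.5]
60 0.006 [120.8, 122.0, 123.1, 128.6, 129.8, 130.9, 132.1, 133.3]
64 0 [119.8, 121.0, 122.1, 127.6, 128.7, 129.9, 131.1, 132.2]
64 0.006 [117.7, 118.9, 120.0, 125.5, 126.6, 127.7, 128.9, 130.0]
[0.09   0.0099 0.1365] theta 59.78612103072378 [-2.8  2.7  0.1] 16.65
```

The image and the kinematics agree on about 60°, so I'm handing in while holding.

```bash
python3 -c "
from rig import bot
print(bot.hand_in())"
```

```text
the job is handed in; nothing more can be done
None
```

The green-tag clip lies flat in the pass nest and the red-tag clip flat in the reject nest, and the job was handed in at about 17 s with the cover held at 59.8° by the tool pose; the hand-in returned no verdict.

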